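# Clear the returns-box lid and hold it open for checking

### The arm

A 6-joint arm with a two-finger parallel gripper is mounted at the origin on the work surface. World frame = base frame: x ahead of the robot, y to its left, z up, the work surface at z = 0. Lengths are in mm, angles in rad, forces in N, time in s.
With the tool pointing down it reaches from about 375 to 925 mm from the base axis. Payload 5.7 kg.
Tool frame: the origin (TCP) lies midway between the tips of the shut fingers; the grasp point (between the pads) lies 19 mm behind it; z points along the fingers, y is the line along which they close (so a half turn about z gives the same grasp; the last joint's range is limited). The gripper opens to 85 mm and grips with 20 to 120 N. Pads are 22 mm wide; open, the fingers measure 114 mm over their backs; the gripper's body (76 mm by 85 mm) begins 54 mm behind the grasp point. The pads swing forward as they close: fully open they stand 13 mm farther back than shut.
Start: joints at [1.11, 0.359, 1.51, -0, 1.272, -0.115], TCP at [203.361, 564.453, 231.267] pointing down, gripper open.
Joint ranges: [-2.97, 2.97], [-1.01, 2.36], [0.21, 2.38], [-0.96, 4.11], [0.2, 2.71], [-2.98, 2.98]. Speed limits (rad/s): [2.39, 2.39, 3.14, 3.14, 3.14, 3.14].

### API

Orientations are given as [roll, pitch, yaw] about the fixed x, y, z axes, in that order (R = Rz(yaw) Ry(pitch) Rx(roll)).
In Python, from station import ctrl, vision, models gives the robot as it stands.
- The arm moves only by the tool play_rows, never from a script. Its argument "increments" is a list of rows, each a list of 7 numbers: the shift along the tool's x, y, z in m, then the turn, a rotation vector about the tool's x, y, z in rad, then the opening, from 0 (shut) to 1 (fully open). A call has 1 to 20 rows; each row is the pose to reach, as a shift and turn from the pose commanded when the call began, along the tool's axes at that moment; what a row does not reach only later rows make up. A row lasts 1/10 s, in which the tool goes at most 50 mm and 8.59 degrees, less where a joint would pass 70% of its speed; a pose out of reach is approached as far as the arm can. A call with a gripper value outside its range is refused whole. The fingers move at their own pace and stop on an object; "newtons" is the grip in N (left out, the last holds). Time passes only in rows, so rows that repeat a pose let the fingers close. It gives the time, the measured TCP pose, the force, the opening and the grip force at its end, in the units of the state.
- ctrl.get_obs(): the state, without advancing time (a new reading comes with each control period).
- vision.grab_frame(name): name is "side" or "top"; returns the picture (480x640x3 uint8, red, green, blue); there is no depth.
- vision.camera_model(name): a dict with "fx", "fy", "cx", "cy" (pixels), "D" ([k1, k2, p1, p2, k3] as OpenCV has them; the pictures are not rectified), "world_from_camera" (4x4, takes a point from camera to world coordinates). Camera axes: x right, y down, z forward; pixel columns grow to the right and rows downward; lengths in mm; the calibration is good to about 2 mm. A picture is of the moment at which its call begins. camera_model takes no time and is no camera call.
- ctrl.hand_in(): hands the job in; it is judged then, once.
Trained networks look in the newest picture that a camera, given by its name, has taken for a name from the list of things; names that differ only in an ending like _2 or _b are one class to them, and where a whole thing is asked for, a point or a joint stands for the part that bears it (a point fixed in the world has none). Each returns a list of dicts, best first, with "confidence" (0 to 1); they miss things now and then, are a little off and sometimes report something else, mostly with a low value. They report only what shows in the picture. A call takes as long as a camera call. They do not tell look-alikes from the thing itself.
- models.boxes_of(camera, name): "extent" ([centre column, centre row, width, height] in pixels, round what is visible of it).
- models.silhouettes(camera, name): "mask" (480x640 bool, what is visible of it) and "extent" ([centre column, centre row, width, height] in pixels, round what is visible of it).
- models.mark_of(camera, name): "position" ([row, column] in pixels: a listed point, or the origin of a listed thing).
The state is a dict: "t": time; "q": joint angles; "joint_velocities": joint speeds; "tau": joint torques, N m; "tcp_pos": TCP position; "tcp_rot": TCP orientation; "force": force on the tool from outside, world axes, zero at the start; "moment": the same for the moment, N m; "finger_gap": finger opening in mm; "gripper_force": force on a finger pad.
Only numpy, scipy, OpenCV 4.12 (cv2) and the standard library are available. Lean on these libraries where they do the work, as an engineer would, in place of code of your own. Each camera call takes 0.05 s, during which the arm holds its last target. There are 200 camera calls.

### The job

Loose vial caps are lying on the closed amber lid of the returns box: pick up the green scraper, wipe all three caps off the lid into the bare-metal tray beside it without your fingers touching them, and stand or lay the scraper back on the white mat. Only then lift the lid by its black bar handle and hold it open at 45 degrees from shut so that the returned vials can be checked; the lid falls shut by itself, so finish while still holding the handle at that angle. Leave the vial, the spray bottle and the tape dispenser where they stand.

Things in the scene. Friction and masses are not known exactly. Their poses are not given: they have to be found in the camera images.
- box: grey plastic returns box fixed to the bench, 200 (x) x 210 (y) x 80 mm high, amber lid on top. Origin: centre of its underside on the bench; x points from the handle side to the hinge side, y along the hinge, z up. The tray stands against one y side and the mat lies on the other (which is which varies). Metal tray and white mat have the same axes as the box.
- lid_top (a point): fixed point above the box centre, at the height of the shut lid's upper face (86.5 mm above the bench). The flat amber lid is 210 x 260 x 6 mm: from this point it reaches 110 mm to box -x, 100 mm to box +x and 130 mm to each y side, so it overhangs the box's y walls by 25 mm and the tray's near wall is under the overhang
- lid_hinge (a point): middle of the lid's hinge line, which runs along box y at the box's far (+x) rim, at the lid's underside, 80.5 mm above the bench
- lid_handle (a point): middle of the lid's black bar handle (moves with the lid): a round bar 11 mm thick, 100 mm long, parallel to box y, on two end posts, its middle line 35 mm above the lid's upper face. Lid shut: 185 mm to box -x of the hinge line, 41 mm above it, 121.5 mm above the bench. Pinch from above, fingers closing along box x; it may turn in the fingers as the lid swings
- lid (a joint): lid opening angle in rad: 0 shut, grows as the handle side swings up and over towards box +x about the hinge; stop at 1.4. The lid weighs about 0.4 kg, its hinge has no brake, it falls shut when let go. 45 degrees is 0.785
- tray: open bare-metal tray fixed to the bench, 220 (x) x 170 (y) x 45 mm high, walls 4 mm. Origin: centre of its underside, 195 mm from the box centre along box y or -y
- mat: white flat mat fixed to the bench, 240 (x) x 170 (y) x 3 mm. Origin: centre of its underside, 195 mm from the box centre on the other side from the tray
- scraper: green scraper block standing upright on the mat, 0.16 kg. Origin: centre of its underside. Blade with black rubber foot 110 mm long (its x) and 24 mm thick (its y; the rubber foot, lowest 12 mm, is 16 mm), up to 41 mm high; above it a grip 64 (x) x 22 (y) mm, from 40 to 80 mm high
- scraper_grip (a point): middle of the scraper's grip, 62 mm above its underside; grasp here from above with the fingers closing along the scraper's y
- cap0: loose round vial cap, green top on aluminium, 22 mm across, 9 mm high, 10 g, lying on the lid. Origin: centre of its underside
- cap1: the same, blue top
- cap2: the same, white top
- vial: bystander: small vial with blue cap standing on the mat, 34 mm across, 55 mm high. Origin: centre of its underside
- spray: bystander: white bottle, 64 mm across, 180 mm high. Origin: centre of its underside
- dispenser: bystander: tan tape dispenser to the right, 80 x 160 mm, 116 mm high. Origin: centre of its underside
Mind the look-alikes: they are no part of the job. Of the things that look like the scraper, take the one that is nearest to the robot's base at the start.

How it is judged (in metres and radians):
On the way, in this order (a step that is already met when the one before it is completed fails the run):
1. the scraper is lifted off the mat to the height of the lid (height (world z) of scraper above 0.075 m), for 0.1 s.
2. all three caps lie in the tray, the lid still shut (x of cap0 in the frame of tray between -0.11 and 0.11 m and y of cap0 in the frame of tray between -0.085 and 0.085 m and z of cap0 in the frame of tray between -0.005 and 0.045 m and x of cap1 in the frame of tray between -0.11 and 0.11 m and y of cap1 in the frame of tray between -0.085 and 0.085 m and z of cap1 in the frame of tray between -0.005 and 0.045 m and x of cap2 in the frame of tray between -0.11 and 0.11 m and y of cap2 in the frame of tray between -0.085 and 0.085 m and z of cap2 in the frame of tray between -0.005 and 0.045 m and value of joint lid below 0.05 rad), for 0.2 s.
3. the scraper is back on the mat and let go, the lid still shut (x of scraper in the frame of mat between -0.13 and 0.13 m and y of scraper in the frame of mat between -0.095 and 0.095 m and z of scraper in the frame of mat below 0.03 m and contact force between scraper and the fingers below 0.1 N and value of joint lid below 0.05 rad), for 0.2 s.
At the end, for the whole second after the job is handed in: The fingers hold the lid still at 45 degrees (within 7), nothing else props it; all three caps lie in the tray; the scraper rests on the mat, let go; the bystanders stand where they were (value of joint lid between 0.665 and 0.905 rad and velocity of joint lid between -0.05 and 0.05 rad/s and contact force between lid and the fingers above 0.5 N and contact force between each of lid, the fingers and scraper below 0.1 N and x of scraper in the frame of mat between -0.13 and 0.13 m and y of scraper in the frame of mat between -0.095 and 0.095 m and z of scraper in the frame of mat below 0.03 m and linear speed of scraper below 0.05 m/s and x of cap0 in the frame of tray between -0.11 and 0.11 m and y of cap0 in the frame of tray between -0.085 and 0.085 m and z of cap0 in the frame of tray between -0.005 and 0.045 m and x of cap1 in the frame of tray between -0.11 and 0.11 m and y of cap1 in the frame of tray between -0.085 and 0.085 m and z of cap1 in the frame of tray between -0.005 and 0.045 m and x of cap2 in the frame of tray between -0.11 and 0.11 m and y of cap2 in the frame of tray between -0.085 and 0.085 m and z of cap2 in the frame of tray between -0.005 and 0.045 m and contact force between lid and vial below 0.1 N and contact force between lid and spray below 0.1 N and contact force between lid and dispenser below 0.1 N); the arm keeps its last pose, push and grip.
It fails at once if the robot touches a cap itself (contact force between any of the fingers, the arm and cap0 above 0.3 N or contact force between any of the fingers, the arm and cap1 above 0.3 N or contact force between any of the fingers, the arm and cap2 above 0.3 N).
It fails at once if the lid is opened while a cap is not in the tray (value of joint lid above 0.12 rad and not ((x of cap0 in the frame of tray between -0.11 and 0.11 m and y of cap0 in the frame of tray between -0.085 and 0.085 m and z of cap0 in the frame of tray between -0.005 and 0.045 m) and (x of cap1 in the frame of tray between -0.11 and 0.11 m and y of cap1 in the frame of tray between -0.085 and 0.085 m and z of cap1 in the frame of tray between -0.005 and 0.045 m) and (x of cap2 in the frame of tray between -0.11 and 0.11 m and y of cap2 in the frame of tray between -0.085 and 0.085 m and z of cap2 in the frame of tray between -0.005 and 0.045 m))).
It fails at once if a bystander is moved or tipped (distance of vial from where it was at the start of the episode above 0.02 m or distance of any of spray, dispenser from where it was at the start of the episode above 0.03 m or angle between any of vial, spray, dispenser's own z axis and vertical above 0.4 rad).
It also fails if it takes over 72 s, if anything falls off the work surface, if the arm or the gripper's body presses on something with over 40 N, if the wrist force passes 120 N, or if a joint passes its speed limit or range.

## Working session

There is one attempt and no reset: what is moved stays moved. The work goes in short steps, Python scripts to look and compute and a tool call to move; the robot and the scene stay as the last step left them, time stands still between calls to the robot, and variables do not carry over. Pictures are saved under pics/ and viewed, at most 10 in all, crops included, and the job is handed in when it is done.

Besides the shell and the picture viewer there is one more tool, called after "Emit:" as name(argument=value, ...), one argument or row to a line, values as JSON. play_rows: Moves the arm, as the interface text tells. Its arguments: {"type":"object","properties":{"increments":{"type":"array","items":{"type":"array","items":{"type":"number"}}},"newtons":{"type":"number"}},"required":["increments"]}

```bash
mkdir -p pics; cat > h.py <<'E'
import numpy as np, cv2
from station import ctrl, vision, models
def cam(n):
    m=vision.camera_model(n); K=np.array([[m['fx'],0,m['cx']],[0,m['fy'],m['cy']],[0,0,1.]])
    return K,np.array(m['D'],float),np.array(m['world_from_camera'],float)
def ray(n,u,v):
    K,D,T=cam(n); p=cv2.undistortPoints(np.array([[[u,v]]],float),K,D)[0,0]
    d=T[:3,:3]@np.array([p[0],p[1],1]); return T[:3,3],d/np.linalg.norm(d)
def atz(n,u,v,z):
    o,d=ray(n,u,v); return o+d*(z-o[2])/d[2]
def tri(obs):
    A=np.zeros((3,3));b=np.zeros(3);R=[ray(*o) for o in obs]
    for o,d in R:
        P=np.eye(3)-np.outer(d,d);A+=P;b+=P@o
    x=np.linalg.solve(A,b); return x,[np.linalg.norm((np.eye(3)-np.outer(d,d))@(x-o)) for o,d in R]
def proj(n,X):
    K,D,T=cam(n); Ti=np.linalg.inv(T); return cv2.projectPoints(np.array(X,float).reshape(-1,3),cv2.Rodrigues(Ti[:3,:3])[0],Ti[:3,3],K,D)[0][:,0]
def save(n,f):
    im=vision.grab_frame(n); cv2.imwrite('pics/'+f,im[:,:,::-1]); return im
E
python3 - <<'E'
from h import *
np.set_printoptions(precision=1,suppress=True)
a=save('side','s0.png');b=save('top','t0.png')
for c in('side','top'):
    print(c,cam(c)[2][:3,3])
    for n in['box','lid_top','lid_hinge','lid_handle','tray','mat','scraper','scraper_grip','cap0','cap1','cap2','vial','spray','dispenser']:
        print(n,[(np.round(r['position'][::-1],1).tolist(),round(r['confidence'],2)) for r in models.mark_of(c,n)])
print(ctrl.get_obs())
E
```

```text
side [ 253.1  787.8 1026.1]
box [([319.4, 265.4], 0.83), ([347.3, 245.7], 0.2)]
lid_top [([322.3, 242.8], 0.69)]
lid_hinge [([285.6, 231.1], 0.59)]
lid_handle [([347.7, 245.9], 0.71)]
tray [([354.9, 224.1], 0.92)]
mat [([274.8, 320.9], 0.94), ([288.3, 308.3], 0.56), ([319.4, 243.5], 0.48)]
scraper [([291.3, 321.9], 0.89), ([233.7, 393.1], 0.81), ([254.6, 241.9], 0.7)]
scraper_grip [([236.4, 377.0], 0.94), ([250.8, 225.2], 0.89), ([289.6, 308.6], 0.55)]
cap0 [([306.2, 259.1], 0.62), ([301.9, 241.3], 0.6), ([317.0, 221.1], 0.42)]
cap1 [([306.2, 259.1], 0.62), ([301.9, 241.3], 0.6), ([317.0, 221.1], 0.42)]
cap2 [([306.2, 259.1], 0.62), ([301.9, 241.3], 0.6), ([317.0, 221.1], 0.42)]
vial [([234.0, 310.5], 0.64)]
spray [([262.7, 460.3], 0.87)]
dispenser [([410.9, 162.0], 0.68)]
top [ 443.1    1.8 1535.5]
box [([335.7, 250.0], 0.68), ([261.8, 209.1], 0.18)]
lid_top [([335.4, 246.1], 0.82)]
lid_hinge [([339.4, 209.4], 0.88)]
lid_handle [([332.7, 275.7], 0.72), ([332.1, 231.2], 0.41)]
tray [([396.7, 257.7], 0.96), ([269.5, 244.5], 0.51)]
mat [([265.8, 248.7], 0.76)]
scraper [([197.8, 248.2],
[... 224 characters left out ...]
1.3, 232.9], 0.52)]
cap1 [([309.9, 241.5], 0.59), ([360.5, 234.1], 0.56), ([331.3, 232.9], 0.52)]
cap2 [([309.9, 241.5], 0.59), ([360.5, 234.1], 0.56), ([331.3, 232.9], 0.52)]
vial [([258.3, 212.8], 0.49)]
spray [([166.3, 291.0], 0.69), ([360.1, 232.3], 0.58), ([309.3, 243.6], 0.53)]
dispenser [([516.5, 270.2], 0.7)]
{'t': 1.5, 'q': array([ 1.1,  0.4,  1.5,  0. ,  1.3, -0.1]), 'joint_velocities': array([-0., -0.,  0., -0.,  0.,  0.]), 'tau': array([  0. , -52.8, -27.9,  -0. ,   0. ,  -0. ]), 'tcp_pos': array([203.4, 564.4, 231.3]), 'tcp_rot': array([-3.1, -0. ,  2.8]), 'force': array([0.9, 0.6, 0.2]), 'moment': array([-0. , -0.1, -0. ]), 'gripper_force': 0.0, 'finger_gap': 85.15759948012885}
```

```bash
python3 - <<'E'
import cv2
a=cv2.imread('pics/t0.png');b=cv2.imread('pics/s0.png')
cv2.imwrite('pics/t1.png',cv2.resize(a[150:320,150:420],None,fx=2.95,fy=2.95,interpolation=2))
cv2.imwrite('pics/s1.png',cv2.resize(b[180:420,200:440],None,fx=2.5,fy=2.5,interpolation=2))
E
```

```text
(no output)
```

View pics/t1.png

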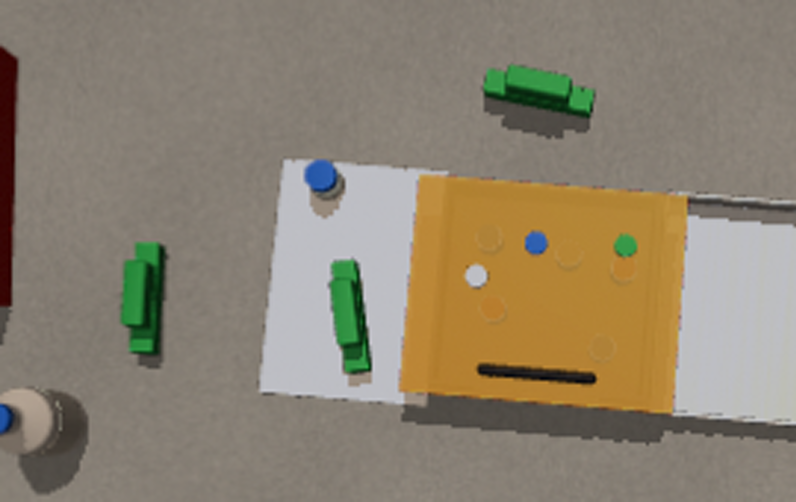

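View pics/s1.png

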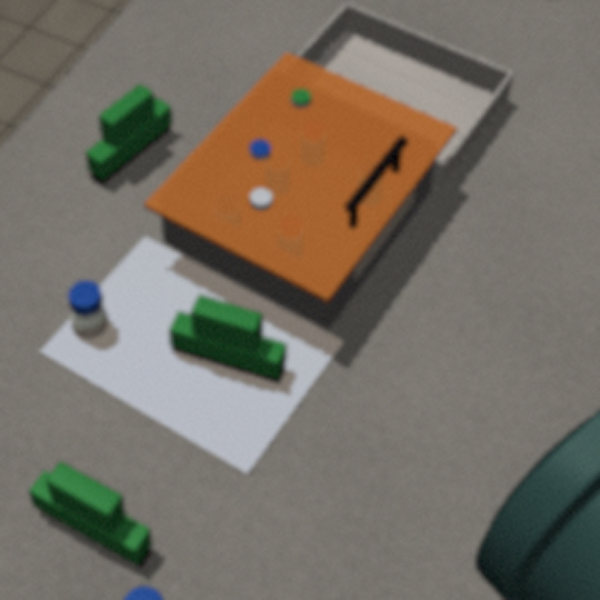

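```bash
python3 - <<'E'
from h import *
np.set_printoptions(precision=1,suppress=True)
def p(n,s,t): x,e=tri([('side',*s),('top',*t)]); print(n,x,np.round(e,1),'r',round(np.hypot(*x[:2])))
p('hinge',(285.6,231.1),(339.4,209.4));p('handle',(347.7,245.9),(332.7,275.7));p('lidtop',(322.3,242.8),(335.4,246.1))
p('box',(319.4,265.4),(335.7,250));p('tray',(354.9,224.1),(396.7,257.7));p('mat',(274.8,320.9),(265.8,248.7))
S={'s291':(291.3,321.9),'s234':(233.7,393.1),'s254':(254.6,241.9)}
G={'g236':(236.4,377),'g250':(250.8,225.2),'g289':(289.6,308.6)}
TG=[(195.6,252.7),(333,182.5),(263,253.8)]
for g in G:
  for t in TG: p(g+str(t),G[g],t)
for n in S: print(n,atz('side',*S[n],3),atz('side',*S[n],0))
for t in [(309.9,241.5),(360.5,234.1),(331.3,232.9)]:
  print('cap',atz('top',*t,86.5))
for s in [(306.2,259.1),(301.9,241.3),(317,221.1)]: print('capS',atz('side',*s,86.5))
p('vial',(234,310.5),(258.3,212.8));p('spray',(262.7,460.3),(166.3,291))
p('disp',(410.9,162),(516.5,270.2))
E
```

```text
hinge [717.6  -0.6  72.4] [1.7 1.7] r 718
handle [528.9  22.3 131.9] [2.8 2.8] r 529
lidtop [607.5  12.   95.3] [3.7 3.7] r 608
box [609.3  13.    6.1] [0.4 0.4] r 609
tray [ 584.  -165.9   11.2] [1. 1.] r 607
mat [620.3 221.3  14.8] [4.1 4.1] r 659
g236(195.6, 252.7) [602.5 412.3  77.9] [1.1 1.1] r 730
g236(333, 182.5) [1011.3   17.8 -936.2] [32.5 32.5] r 1011
g236(263, 253.8) [ 666.1  282.3 -208.6] [45.8 45.8] r 723
g250(195.6, 252.7) [576.3 316.3 443. ] [15.8 15.8] r 657
g250(333, 182.5) [804.2  19.   69.4] [5.3 5.3] r 804
g250(263, 253.8) [614.6 205.9 320.8] [50.1 50.1] r 648
g289(195.6, 252.7) [547.6 343.6 284.7] [32.5 32.5] r 646
g289(333, 182.5) [ 796.5    6.  -268.1] [83.5 83.5] r 797
g289(263, 253.8) [590.4 216.7  82. ] [4.2 4.2] r 629
s291 [592.  200.1   3. ] [593.  198.3   0. ]
s234 [615.9 418.    3. ] [617.  416.9   0. ]
s254 [805.4  16.8   3. ] [807.   14.6   0. ]
cap [626.4  84.8  86.5]
cap [644.7 -58.1  86.5]
cap [649.7  24.1  86.5]
capS [618.5  70.8  86.5]
capS [655.2  23.1  86.5]
capS [653.4 -59.1  86.5]
vial [725.1 242.2  16.5] [0.7 0.7] r 765
spray [491.4 515.9   9.8] [5.1 5.1] r 712
disp [ 539.7 -522.2   -0.4] [0.4 0.4] r 751
```

Top crop (offset 150,150; scale 2.95): the three scraper look-alikes are, in full-picture pixels, A (263,254) on the mat at r≈629 mm, B (196,250) at r≈730 mm and C (333,182) at r≈804 mm. A fits: it is nearest the base and stands on the mat, as the enlarged crop confirms. The caps are at about (331,233) blue, (361,234) green and (311,243) white. The other discs on the lid are translucent vials seen inside. The tray is on the right (−y), the mat on the left. The handle is at (332,277).

```bash
cat >> h.py <<'E'
from scipy.optimize import minimize
def hull(n,P):
    return cv2.convexHull(proj(n,P).astype(np.float32))[:,0]
def box3(cx,x,cy,y,z0,z1): return np.array([[cx+a*x/2,cy+b*y/2,z] for a in(-1,1) for b in(-1,1) for z in(z0,z1)])
def pose(P,x,y,yaw):
    c,s=np.cos(yaw),np.sin(yaw); return P@np.array([[c,-s,0],[s,c,0],[0,0,1]]).T+[x,y,0]
def fit(masks,parts,p0,sc=4):
    # masks {cam:bool}, parts list of point sets
    M={n:cv2.resize(m.astype(np.float32),None,fx=sc,fy=sc,interpolation=cv2.INTER_LINEAR) for n,m in masks.items()}
    def cost(p):
        t=0
        for n,m in M.items():
            r=np.zeros(m.shape,np.uint8)
            for P in parts:
                h=(hull(n,pose(P,p[0],p[1],p[2]))+.5)*sc-.5
                cv2.fillPoly(r,[np.round(h*16).astype(np.int32)],1,shift=4)
            t+=np.abs(r-m).sum()/m.sum()
        return t
    best=min((minimize(cost,p0+np.array([dx,dy,da]),method='Nelder-Mead',options=dict(initial_simplex=(np.array(p0)+[dx,dy,da])+np.array([[0,0,0],[8,0,0],[0,8,0],[0,0,.1]]),xatol=.01,fatol=1e-5)) for dx,dy,da in[(0,0,0),(5,-5,.05),(-5,5,-.05)]),key=lambda r:r.fun)
    return best.x,best.fun
SCR=[box3(0,110,0,24,12,41),box3(0,64,0,22,40,80)]
LID=[box3(-5,210,0,260,80.5,86.5)]
def green(im):
    h=cv2.cvtColor(im,cv2.COLOR_RGB2HSV); return (h[...,0]>50)&(h[...,0]<75)&(h[...,1]>150)&(h[...,2]>40)
def near(m,u,v,r=40):
    k,l,st,c=cv2.connectedComponentsWithStats(m.astype(np.uint8)); 
    i=max(range(1,k),key=lambda i:st[i,4]*(np.hypot(c[i][0]-u,c[i][1]-v)<r)); return l==i
E
cat > m.py <<'E'
from h import *
np.set_printoptions(precision=3,suppress=True)
im={n:cv2.imread(f'pics/{n[0]}0.png')[:,:,::-1].copy() for n in('side','top')}
g={'side':near(green(im['side']),291,315,15),'top':near(green(im['top']),266,256,15)}
print([m.sum() for m in g.values()])
for k in ({'side':g['side']},{'top':g['top']},g): print('scr',fit(k,SCR,[592,205,1.4]))
def amber(i):
    h=cv2.cvtColor(i,cv2.COLOR_RGB2HSV); m=((h[...,0]>8)&(h[...,0]<26)&(h[...,1]>150)).astype(np.uint8)
    return m
L={}
for n,c in(('side',(320,235)),('top',(335,250))):
    m=near(amber(im[n]),*c); 
    cs,_=cv2.findContours(m.astype(np.uint8),0,2); r=np.zeros(m.shape,np.uint8); cv2.fillPoly(r,[cv2.convexHull(max(cs,key=cv2.contourArea))],1); L[n]=r>0
for k in ({'side':L['side']},{'top':L['top']},L): print('lid',fit(k,LID,[610,11,-.1]))
E
python3 m.py
```

```text
[np.int64(643), np.int64(327)]
scr (array([593.935, 205.807,   0.014]), np.float64(0.5158254504203796))
scr (array([589.322, 208.257,   0.125]), np.float64(0.2276555299758911))
scr (array([590.454, 208.667,   0.119]), np.float64(0.7804969549179077))Traceback (most recent call last):
  File "m.py", line 14, in <module>
    for k in ({'side':L['side']},{'top':L['top']},L): print('lid',fit(k,LID,[610,11,-.1]))
                                                                  ~~~^^^^^^^^^^^^^^^^^^^^
  File "h.py", line 38, in fit
    best=min((minimize(cost,p0+np.array([dx,dy,da]),method='Nelder-Mead',options=dict(initial_simplex=(np.array(p0)+[dx,dy,da])+np.array([[0,0,0],[8,0,0],[0,8,0],[0,0,.1]]),xatol=.01,fatol=1e-5)) for dx,dy,da in[(0,0,0),(5,-5,.05),(-5,5,-.05)]),key=lambda r:r.fun)
  File "h.py", line 38, in <genexpr>
    best=min((minimize(cost,p0+np.array([dx,dy,da]),method='Nelder-Mead',options=dict(initial_simplex=(np.array(p0)+[dx,dy,da])+np.array([[0,0,0],[8,0,0],[0,8,0],[0,0,.1]]),xatol=.01,fatol=1e-5)) for dx,dy,da in[(0,0,0),(5,-5,.05),(-5,5,-.05)]),key=lambda r:r.fun)
 
[... 300 characters left out ...]
ptions)
    fxr = func(xr)
    fx = function(np.copy(x), *(wrapper_args + args))
  File "h.py", line 34, in cost
    h=(hull(n,pose(P,p[0],p[1],p[2]))+.5)*sc-.5
       ~~~~^^^^^^^^^^^^^^^^^^^^^^^^^^
  File "h.py", line 22, in hull
    return cv2.convexHull(proj(n,P).astype(np.float32))[:,0]
                          ~~~~^^^^^
  File "h.py", line 17, in proj
    K,D,T=cam(n); Ti=np.linalg.inv(T); return cv2.projectPoints(np.array(X,float).reshape(-1,3),cv2.Rodrigues(Ti[:3,:3])[0],Ti[:3,3],K,D)[0][:,0]
          ~~~^^^
  File "h.py", line 4, in cam
    m=vision.camera_model(n); K=np.array([[m['fx'],0,m['cx']],[0,m['fy'],m['cy']],[0,0,1.]])
ValueError: time passes only in moves, steps and waits
```

```bash
sed -i 's/^def cam(n):/import functools\n@functools.cache\ndef cam(n):/' h.py; sed -i 's/592,205,1.4/590,208,.12/;s/xatol=.01/xatol=.02/' m.py; python3 m.py
```

```text
[np.int64(643), np.int64(327)]
scr (array([592.916, 205.144,   0.013]), np.float64(0.5136961936950684))
scr (array([591.279, 209.394,   0.133]), np.float64(0.227321058511734))
scr (array([591.096, 209.194,   0.123]), np.float64(0.782486617565155))
lid (array([608.802,  12.597,  -0.099]), np.float64(0.020899321883916855))
lid (array([608.661,  16.333,  -0.098]), np.float64(0.018421972170472145))
lid (array([608.516,  14.432,  -0.101]), np.float64(0.049821384251117706))
```

```bash
cat > m2.py <<'E'
from h import *
np.set_printoptions(precision=3,suppress=True)
im={n:cv2.imread(f'pics/{n[0]}0.png')[:,:,::-1].copy() for n in('side','top')}
def gr(i): i=i.astype(int); return (i[...,1]>1.6*i[...,0])&(i[...,1]>1.4*i[...,2])&(i[...,1]>25)
g={'side':near(gr(im['side']),291,315,15),'top':near(gr(im['top']),266,256,15)}
print([m.sum() for m in g.values()])
for k in ({'side':g['side']},{'top':g['top']},g): print('scr',fit(k,SCR,[590,208,.12]))
# handle: triangulate with mask of black bar; caps by colour
for n in('side','top'):
    i=cv2.cvtColor(im[n],cv2.COLOR_RGB2HSV).astype(int); X=pose(np.array([[0,0,86.5]]),608.6,14.5,-.099)
    reg=np.zeros((480,640),np.uint8); cv2.fillPoly(reg,[hull(n,pose(box3(-5,200,0,250,86.5,87),608.6,14.5,-.099)).astype(np.int32)],1); reg=reg>0
    for c,m in(('green',gr(im[n])),('blue',(i[...,0]>95)&(i[...,0]<130)&(i[...,1]>100)),('white',(i[...,1]<80)&(i[...,2]>120))):
        k,l,st,ce=cv2.connectedComponentsWithStats((m&reg).astype(np.uint8))
        j=1+np.argmax(st[1:,4]); w=atz(n,*ce[j],95.5)
        d=w[:2]-[608.6,14.5];c_,s_=np.cos(.099),np.sin(.099)
        print(n,c,st[j,4],ce[j],w,'box frame',[c_*d[0]-s_*d[1],s_*d[0]+c_*d[1]])
    P=pose(np.array([[-85,-50,121.5],[-85,50,121.5],[-85,0,121.5]]),608.6,14.5,-.099);print('handle',P[2],proj(n,P))
print(tri([('side',*proj('side',P)[2]),('top',*proj('top',P)[2])]))
E
python3 m2.py
```

```text
[np.int64(842), np.int64(351)]
scr (array([591.767, 204.67 ,   0.092]), np.float64(0.17101441323757172))
scr (array([590.714, 209.035,   0.137]), np.float64(0.15026821196079254))
scr (array([591.865, 207.922,   0.119]), np.float64(0.3883972764015198))
side green 20 [320.  218.5] [646.811 -63.239  95.5  ] box frame [np.float64(45.70700382235899), np.float64(-73.5813824807025)]
side blue 30 [303.7   238.933] [651.11   21.133  95.5  ] box frame [np.float64(41.646063707185625), np.float64(10.802265873503458)]
side white 58 [303.931 258.379] [620.948  78.113  95.5  ] box frame [np.float64(5.999861829037144), np.float64(64.52149321601718)]
handle [524.016  22.901 121.5  ] [[360.323 237.129]
 [339.839 263.239]
 [350.33  249.871]]
top green 39 [361.718 232.949] [646.658 -61.253  95.5  ] box frame [np.float64(45.358934461292094), np.float64(-71.61999096213358)]
top blue 42 [331.19  231.929] [651.182  24.197  95.5  ] box frame [np.float64(41.414823040157025), np.float64(13.858644778491906)]
top white 46 [310.957 243.217] [620.363  81.359  95.5  ] box frame [np.float64(5.097048536776068), np.float64(67.69425605864487)]
handle [524.016  22.901 121.5  ] [[350.57  278.239]
 [314.007 275.256]
 [332.27  276.748]]
(array([524.016,  22.901, 121.5  ]), [np.float64(7.743008362813439e-13), np.float64(7.698298996911146e-13)])
```

```bash
cat > go.py <<'E'
import sys; from h import *
from scipy.spatial.transform import Rotation as R
def rel(X,rot):  # target TCP (mm), Rotation -> row in tool axes
    o=ctrl.get_obs(); R0=R.from_euler('xyz',o['tcp_rot'])
    return np.round(np.r_[R0.inv().apply(np.array(X)-o['tcp_pos'])/1000,(R0.inv()*rot).as_rotvec()],4)
def down(yaw): return R.from_euler('xyz',[np.pi,0,yaw])
def b2w(x,y,z): return pose(np.array([[x,y,z]],float),608.6,14.5,-.099)[0]
E
python3 - <<'E'
from go import *
print(ctrl.get_obs()['tcp_rot'])
for z in(150,50):print(rel([591.5,207,z],down(np.pi+.11)).tolist())
E
```

```text
[-3.14145860e+00 -2.27458956e-05  2.79576355e+00]
[-0.4863, -0.2047, 0.0813, -0.0001, -0.0001, -0.4558]
[-0.4863, -0.2047, 0.1813, -0.0001, -0.0001, -0.4558]
```

Emit:
play_rows(
  increments=[
    [-0.03,-0.012,0,0,0,-0.03,0.6],
    [-0.07,-0.03,0,0,0,-0.07,0.6],
    [-0.11,-0.046,0,0,0,-0.1,0.6],
    [-0.15,-0.063,0,0,0,-0.14,0.6],
    [-0.19,-0.08,0,0,0,-0.18,0.6],
    [-0.23,-0.097,0.01,0,0,-0.22,0.6],
    [-0.27,-0.114,0.02,0,0,-0.25,0.6],
    [-0.31,-0.13,0.03,0,0,-0.29,0.6],
    [-0.35,-0.147,0.04,0,0,-0.33,0.6],
    [-0.39,-0.164,0.05,0,0,-0.37,0.6],
    [-0.43,-0.181,0.065,0,0,-0.41,0.6],
    [-0.46,-0.194,0.075,0,0,-0.43,0.6],
    [-0.4863,-0.2047,0.081,0,0,-0.4558,0.6],
    [-0.4863,-0.2047,0.081,0,0,-0.4558,0.6],
    [-0.4863,-0.2047,0.081,0,0,-0.4558,0.6],
    [-0.4863,-0.2047,0.081,0,0,-0.4558,0.6],
  ],
)

```text
t: 3.1
tcp_pos: [590.7, 207.7, 150.5]
tcp_rot: [3.141, -0.0, -3.031]
force: [0.5, -0.5, 0.9]
finger_gap: 51.1
gripper_force: 0.0
```

```bash
python3 - <<'E'
from go import *
print(rel([591.5,207,50],down(np.pi+.11)).tolist())
a=save('side','s2.png');b=save('top','t2.png')
cv2.imwrite('pics/j2.png',np.hstack([cv2.resize(i[y:y+150,x:x+150],(400,400),interpolation=2) for i,x,y in((a,220,230),(b,190,180))])[:,:,::-1])
E
```

```text
[-0.0007, -0.0008, 0.1005, 0.0003, -0.0005, 0.0003]
```

View pics/j2.png

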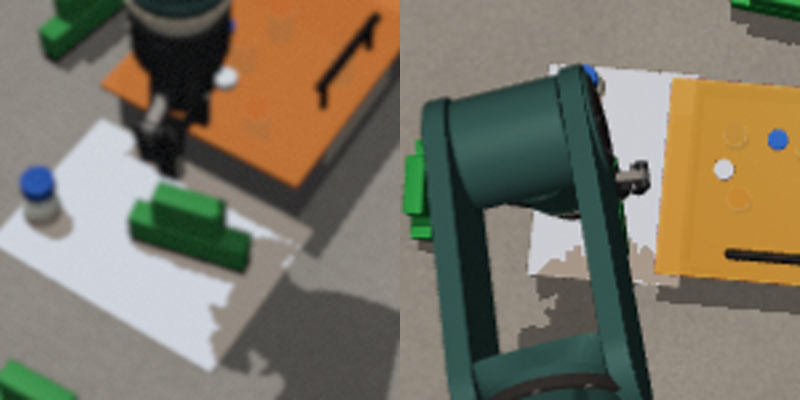

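The side view shows the open gripper above the mat scraper, upright at side pixel about (291,315). I go down now, straddling the grip.

Emit:
play_rows(
  increments=[
    [0,0,0.02,0,0,0,0.6],
    [0,0,0.045,0,0,0,0.6],
    [0,0,0.07,0,0,0,0.6],
    [0,0,0.085,0,0,0,0.6],
    [0,0,0.095,0,0,0,0.6],
    [0,0,0.1,0,0,0,0.6],
    [0,0,0.1,0,0,0,0.6],
    [0,0,0.1,0,0,0,0.1],
    [0,0,0.1,0,0,0,0.1],
    [0,0,0.1,0,0,0,0.1],
    [0,0,0.1,0,0,0,0.1],
    [0,0,0.1,0,0,0,0.1],
    [0,0,0.1,0,0,0,0.1],
    [0,0,0.1,0,0,0,0.1],
  ],
  newtons=60,
)

```text
t: 4.6
tcp_pos: [592.5, 207.2, 51.4]
tcp_rot: [3.141, 0.002, -3.032]
force: [0.0, 0.3, 6.2]
finger_gap: 21.2
gripper_force: 59.7
```

Emit:
play_rows(
  increments=[
    [0,0,-0.01,0,0,0,0.1],
    [0,0,-0.03,0,0,0,0.1],
    [0,0,-0.055,0,0,0,0.1],
    [0,0,-0.08,0,0,0,0.1],
    [0,0,-0.1,0,0,0,0.1],
    [0,0,-0.115,0,0,0,0.1],
    [0,0,-0.12,0,0,0,0.1],
    [0,0,-0.12,0,0,0,0.1],
    [0,0,-0.12,0,0,0,0.1],
  ],
)

```text
t: 5.5
tcp_pos: [590.7, 206.8, 169.5]
tcp_rot: [-3.141, -0.002, -3.032]
force: [0.3, -0.1, -1.7]
finger_gap: 21.4
gripper_force: 58.8
```

```bash
python3 - <<'E'
from go import *
g=down(np.pi-.099)
print(ctrl.get_obs()['tcp_pos'],ctrl.get_obs()['gripper_force'],ctrl.get_obs()['finger_gap'])
for y in(102,): print(rel(b2w(25,y,170),g).tolist(),b2w(25,y,137.6))
a=save('side','s3.png')
im=a.astype(int); m=(im[...,1]>1.6*im[...,0])&(im[...,1]>1.4*im[...,2])&(im[...,1]>25)
cv2.imwrite('pics/s3c.png',cv2.resize(a[170:350,220:420],None,fx=3,fy=3,interpolation=2)[:,:,::-1])
E
```

```text
[590.74073756 206.84935094 169.479313  ] 58.847858905792236 21.402599476836933
[-0.0423, -0.0986, -0.0006, -0.0004, -0.0016, 0.2089] [643.55910053 113.52959805 137.6       ]
```

View pics/s3c.png

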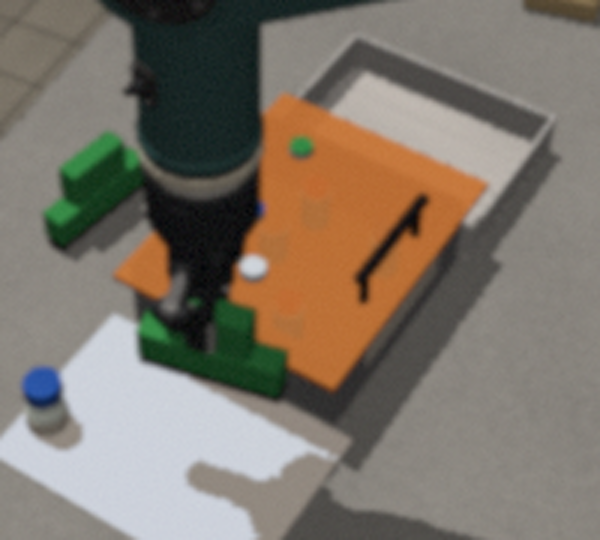

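The scraper hangs straight in the grip, with its centre at about full-picture pixel (291,290). Next it goes over the lid, behind the white cap.

Emit:
play_rows(
  increments=[
    [-0.005,-0.01,0,0,0,0.03,0.1],
    [-0.012,-0.03,0,0,0,0.06,0.1],
    [-0.02,-0.05,0,0,0,0.1,0.1],
    [-0.03,-0.07,0,0,0,0.15,0.1],
    [-0.038,-0.088,0,0,0,0.19,0.1],
    [-0.0423,-0.0986,0,0,0,0.209,0.1],
    [-0.0423,-0.0986,0,0,0,0.209,0.1],
    [-0.0423,-0.0986,0.01,0,0,0.209,0.1],
    [-0.0423,-0.0986,0.02,0,0,0.209,0.1],
    [-0.0423,-0.0986,0.027,0,0,0.209,0.1],
    [-0.0423,-0.0986,0.031,0,0,0.209,0.1],
    [-0.0423,-0.0986,0.031,0,0,0.209,0.1],
    [-0.0423,-0.0986,0.031,0,0,0.209,0.1],
  ],
)

```text
t: 6.85
tcp_pos: [644.3, 114.0, 139.3]
tcp_rot: [-3.142, -0.0, 3.043]
force: [-0.3, -0.3, -1.8]
finger_gap: 21.3
gripper_force: 58.8
```

```bash
python3 - <<'E'
from go import *
g=down(np.pi-.099)
o=ctrl.get_obs();print(o['tcp_pos'],o['force'])
for y in(102,-142): print(rel(b2w(25,y,137.6),g).tolist())
a=save('side','s4.png')
cv2.imwrite('pics/s4c.png',cv2.resize(a[170:350,220:420],None,fx=3,fy=3,interpolation=2)[:,:,::-1])
E
```

```text
[644.33182256 113.9609508  139.26505775] [-0.28922791 -0.33208865 -1.81541132]
[0.0007, -0.0005, 0.0017, -0.0001, -0.0001, 0.0004]
[0.0008, -0.2445, 0.0017, -0.0001, -0.0001, 0.0004]
```

View pics/s4c.png

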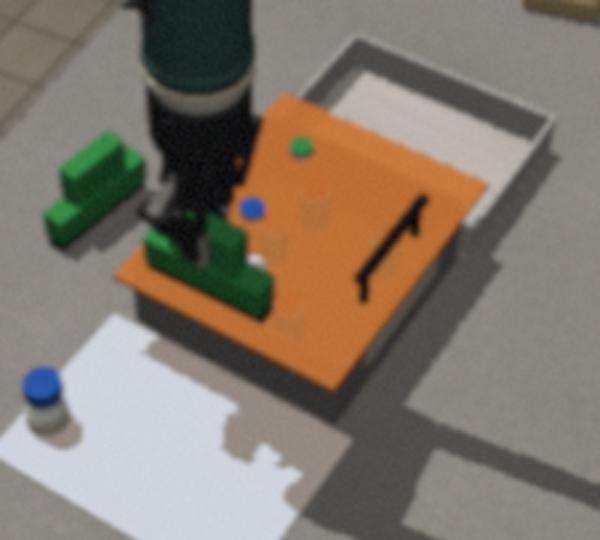

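The scraper stands on the lid side behind the white cap, with all three caps ahead of it (blue at full pixel (304,239), green at (320,219), white at (305,257)). Sweeping now towards the tray.

Emit:
play_rows(
  increments=[
    [0,-0.005,0.001,0,0,0,0.1],
    [0,-0.015,0.001,0,0,0,0.1],
    [0,-0.029,0.001,0,0,0,0.1],
    [0,-0.043,0.001,0,0,0,0.1],
    [0,-0.057,0.001,0,0,0,0.1],
    [0,-0.071,0.001,0,0,0,0.1],
    [0,-0.085,0.001,0,0,0,0.1],
    [0,-0.099,0.001,0,0,0,0.1],
    [0,-0.113,0.001,0,0,0,0.1],
    [0,-0.127,0.001,0,0,0,0.1],
    [0,-0.141,0.001,0,0,0,0.1],
    [0,-0.155,0.001,0,0,0,0.1],
    [0,-0.169,0.001,0,0,0,0.1],
    [0,-0.183,0.001,0,0,0,0.1],
    [0,-0.197,0.001,0,0,0,0.1],
    [0,-0.211,0.001,0,0,0,0.1],
    [0,-0.225,0.001,0,0,0,0.1],
    [0,-0.237,0.001,0,0,0,0.1],
    [0,-0.245,0.001,0,0,0,0.1],
    [0,-0.245,0.001,0,0,0,0.1],
  ],
)

```text
t: 8.9
tcp_pos: [620.1, -131.4, 138.3]
tcp_rot: [-3.141, 0.0, 3.041]
force: [-0.4, -0.3, -1.1]
finger_gap: 21.3
gripper_force: 58.9
```

Emit:
play_rows(
  increments=[
    [0,-0.004,0,0,0,0,0.1],
    [0,-0.004,-0.01,0,0,0,0.1],
    [0,-0.004,-0.03,0,0,0,0.1],
    [0,0.02,-0.05,0,0,0,0.1],
    [0,0.06,-0.05,0,0,0,0.1],
    [0,0.1,-0.05,0,0,0,0.1],
    [0,0.14,-0.05,0,0,0,0.1],
    [0,0.18,-0.05,0,0,0,0.1],
    [0,0.22,-0.05,0,0,0,0.1],
    [0,0.25,-0.05,0,0,0,0.1],
    [0,0.25,-0.05,0,0,0,0.1],
    [0,0.25,-0.05,0,0,0,0.1],
  ],
)

```text
t: 10.1
tcp_pos: [644.7, 119.7, 188.9]
tcp_rot: [-3.141, 0.0, 3.045]
force: [-0.0, 0.7, -2.2]
finger_gap: 21.2
gripper_force: 59.1
```

```bash
python3 - <<'E'
from go import *
a=save('side','s5.png');b=save('top','t5.png')
cv2.imwrite('pics/j5.png',np.hstack([cv2.resize(a[170:350,230:410],(400,400),interpolation=2),cv2.resize(b[180:330,290:440],(400,400),interpolation=2)])[:,:,::-1])
g=down(np.pi+.0)
# mat centre: scraper placed at box (0,190), yaw box
print(rel(b2w(-25,192,190),down(np.pi-.099)).tolist(), ctrl.get_obs()['tcp_pos'])
E
```

```text
[0.0507, 0.0853, -0.0014, -0.0006, 0.0001, 0.0] [644.75758244 118.09192843 188.6320058 ]
```

View pics/j5.png

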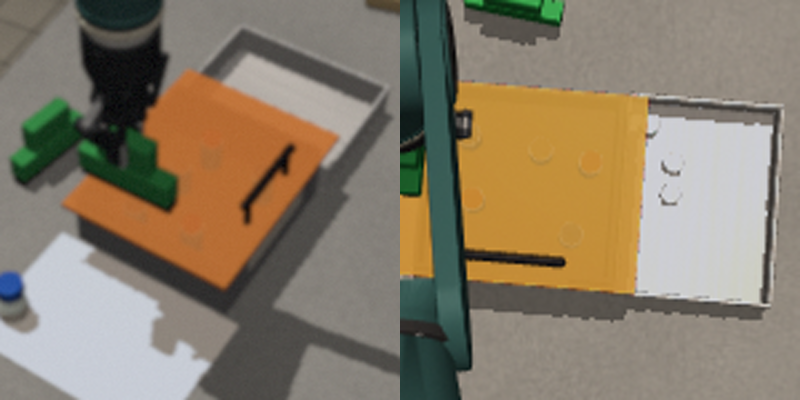

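The top view shows all three caps in the tray, at full pixels about (392,241), (392,252) and (385,227), and none left on the lid. Now I put the scraper back on the mat.

Emit:
play_rows(
  increments=[
    [0.006,0.01,0,0,0,0,0.1],
    [0.018,0.03,0,0,0,0,0.1],
    [0.03,0.05,0,0,0,0,0.1],
    [0.042,0.07,0,0,0,0,0.1],
    [0.05,0.085,0,0,0,0,0.1],
    [0.05,0.085,0,0,0,0,0.1],
    [0.05,0.085,0.02,0,0,0,0.1],
    [0.05,0.085,0.045,0,0,0,0.1],
    [0.05,0.085,0.07,0,0,0,0.1],
    [0.05,0.085,0.09,0,0,0,0.1],
    [0.05,0.085,0.11,0,0,0,0.1],
    [0.05,0.085,0.122,0,0,0,0.1],
    [0.05,0.085,0.13,0,0,0,0.1],
    [0.05,0.085,0.134,0,0,0,0.1],
    [0.05,0.085,0.136,0,0,0,0.1],
    [0.05,0.085,0.136,0,0,0,0.1],
    [0.05,0.085,0.136,0,0,0,0.1],
  ],
)

```text
t: 11.9
tcp_pos: [604.0, 208.3, 53.0]
tcp_rot: [3.141, 0.001, 3.043]
force: [0.2, 0.0, -1.4]
finger_gap: 21.3
gripper_force: 59.2
```

Emit:
play_rows(
  increments=[
    [0,0,0.001,0,0,0,0.1],
    [0,0,0.002,0,0,0,0.1],
    [0,0,0.002,0,0,0,0.1],
    [0,0,0.002,0,0,0,0.55],
    [0,0,0.002,0,0,0,0.55],
    [0,0,0.002,0,0,0,0.55],
    [0,0,0.002,0,0,0,0.55],
    [0,0,0.002,0,0,0,0.55],
    [0,0,-0.01,0,0,0,0.55],
    [0,0,-0.03,0,0,0,0.55],
    [0,0,-0.06,0,0,0,0.55],
    [0,0,-0.1,0,0,0,0.55],
    [0,0,-0.14,0,0,0,0.55],
    [0,0,-0.17,0,0,0,0.55],
    [0,0,-0.17,0,0,0,0.55],
    [0,0,-0.17,0,0,0,0.55],
  ],
)

```text
t: 13.5
tcp_pos: [603.9, 208.3, 223.8]
tcp_rot: [3.141, 0.002, 3.043]
force: [-0.1, -0.8, -0.2]
finger_gap: 47.2
gripper_force: 0.0
```

```bash
python3 - <<'E'
from go import *
g=down(np.pi/2-.099)
print(rel(b2w(-85,0,220),g).tolist(), ctrl.get_obs()['tcp_pos'],b2w(-85,0,121.5))
p=atz('top',384.9,226.9,10);d=p[:2]-b2w(0,-195,0)[:2];print('cap far in tray',pose(np.array([[*d,0]]),0,0,.099))
E
```

```text
[0.0612, -0.1924, 0.0035, 0.0024, 0.0013, 1.5709] [603.91816569 208.29256895 223.77705144] [524.0162024   22.90126083 121.5       ]
cap far in tray [[81.34731957 53.60514709  0.        ]]
```

Emit:
play_rows(
  increments=[
    [0.004,-0.012,0,0,0,0.1,0.6],
    [0.008,-0.028,0,0,0,0.22,0.6],
    [0.014,-0.043,0,0,0,0.34,0.6],
    [0.019,-0.058,0,0,0,0.46,0.6],
    [0.024,-0.074,0,0,0,0.59,0.6],
    [0.029,-0.09,0,0,0,0.72,0.6],
    [0.034,-0.106,0,0,0,0.85,0.6],
    [0.039,-0.122,0,0,0,0.98,0.6],
    [0.044,-0.138,0,0,0,1.11,0.6],
    [0.049,-0.154,0,0,0,1.24,0.6],
    [0.054,-0.17,0,0,0,1.37,0.6],
    [0.059,-0.185,0,0,0,1.49,0.6],
    [0.0612,-0.1924,0.003,0,0,1.571,0.6],
    [0.0612,-0.1924,0.003,0,0,1.571,0.6],
    [0.0612,-0.1924,0.003,0,0,1.571,0.6],
  ],
)

```text
t: 15.0
tcp_pos: [522.8, 22.9, 218.3]
tcp_rot: [-3.139, -0.0, 1.473]
force: [-1.0, -0.4, -0.6]
finger_gap: 51.0
gripper_force: 0.0
```

```bash
python3 - <<'E'
from go import *
o=ctrl.get_obs(); print(o['tcp_pos'],o['q'],rel(b2w(-85,0,105),down(np.pi/2-.099)).tolist())
a=save('side','s6.png');b=save('top','t6.png')
cv2.imwrite('pics/j6.png',np.hstack([cv2.resize(a[190:340,240:390],(400,400),interpolation=2),cv2.resize(b[180:330,230:380],(400,400),interpolation=2)])[:,:,::-1])
E
```

```text
[522.82433285  22.91236979 218.34854599] [-8.83197447e-02  2.63047259e-01  1.68914711e+00  1.11977004e-04
  1.19158789e+00  9.05889845e-03] [0.0001, 0.0014, 0.1133, -0.0022, -0.0001, 0.0016]
```

View pics/j6.png

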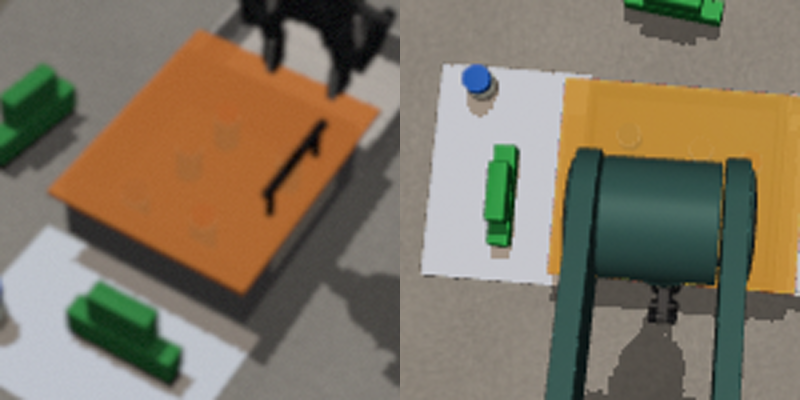

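The scraper stands on the mat at top pixel about (267,253), and the lid is clear. In the side view the open gripper is above the handle. Going down to pinch the bar.

Emit:
play_rows(
  increments=[
    [0,0.001,0.02,0,0,0,0.6],
    [0,0.001,0.045,0,0,0,0.6],
    [0,0.001,0.07,0,0,0,0.6],
    [0,0.001,0.09,0,0,0,0.6],
    [0,0.001,0.105,0,0,0,0.6],
    [0,0.001,0.113,0,0,0,0.6],
    [0,0.001,0.114,0,0,0,0.6],
    [0,0.001,0.114,0,0,0,0.6],
    [0,0.001,0.114,0,0,0,0],
    [0,0.001,0.114,0,0,0,0],
    [0,0.001,0.114,0,0,0,0],
    [0,0.001,0.114,0,0,0,0],
    [0,0.001,0.114,0,0,0,0],
    [0,0.001,0.114,0,0,0,0],
    [0,0.001,0.114,0,0,0,0],
    [0,0.001,0.114,0,0,0,0],
  ],
  newtons=40,
)

```text
t: 16.7
tcp_pos: [524.3, 22.7, 106.0]
tcp_rot: [-3.142, 0.0, 1.472]
force: [-2.8, 0.2, 5.0]
finger_gap: 9.4
gripper_force: 39.1
```

Emit:
play_rows(
  increments=[
    [0,0.001,-0.004,0,0,0,0],
    [0,0.002,-0.0075,0,0,0,0],
    [0,0.005,-0.018,0,0,0,0],
    [0,0.008,-0.027,0,0,0,0],
    [0,0.012,-0.036,0,0,0,0],
    [0,0.016,-0.0445,0,0,0,0],
    [0,0.0204,-0.053,0,0,0,0],
    [0,0.0255,-0.061,0,0,0,0],
    [0,0.0306,-0.069,0,0,0,0],
    [0,0.0364,-0.0765,0,0,0,0],
    [0,0.0423,-0.084,0,0,0,0],
    [0,0.049,-0.0907,0,0,0,0],
    [0,0.0555,-0.0973,0,0,0,0],
    [0,0.0625,-0.1035,0,0,0,0],
    [0,0.07,-0.1095,0,0,0,0],
    [0,0.0776,-0.1151,0,0,0,0],
    [0,0.0832,-0.1188,0,0,0,0],
    [0,0.0832,-0.1188,0,0,0,0],
    [0,0.0832,-0.1188,0,0,0,0],
    [0,0.0832,-0.1188,0,0,0,0],
  ],
)

```text
t: 18.7
tcp_pos: [605.7, 14.4, 227.0]
tcp_rot: [-3.14, 0.001, 1.472]
force: [-13.2, 0.3, 15.5]
finger_gap: 9.5
gripper_force: 41.0
```

```bash
python3 - <<'E'
from go import *
o=ctrl.get_obs(); print(o['tcp_pos'],o['force'],o['finger_gap'],o['gripper_force'],o['joint_velocities'])
a=save('side','s7.png');b=save('top','t7.png')
cv2.imwrite('pics/j7.png',np.hstack([cv2.resize(a[170:340,230:400],(400,400),interpolation=2),cv2.resize(b[170:340,240:410],(400,400),interpolation=2)])[:,:,::-1])
# predicted bar ends/lid front edge at 45deg
for th in(.665,.785,.905):
    c,s=np.cos(th),np.sin(th); P=[]
    for u,w in((-185,41),(-210,0),(-210,6)):
        for y in(-50,50) if w==41 else(-130,130): P.append([100+u*c+w*s,y,80.5-u*s+w*c])
    q=proj('side',pose(np.array(P),608.6,14.5,-.099)); print(th,np.round((q-[230,170])*400/170).tolist())
E
```

```text
[605.73383849  14.42503238 226.95809026] [-13.17563537   0.34434655  15.4754922 ] 9.466071766899505 40.98163604736328 [-0.00027706 -0.0005469   0.00096624  0.00106106 -0.00088315 -0.00087478]
0.665 [[258.0, 60.0], [205.0, 120.0], [334.0, 45.0], [200.0, 204.0], [331.0, 40.0], [197.0, 199.0]]
0.785 [[243.0, 43.0], [189.0, 102.0], [321.0, 25.0], [185.0, 183.0], [318.0, 20.0], [181.0, 178.0]]
0.905 [[227.0, 28.0], [172.0, 86.0], [307.0, 6.0], [167.0, 162.0], [303.0, 2.0], [163.0, 157.0]]
```

View pics/j7.png

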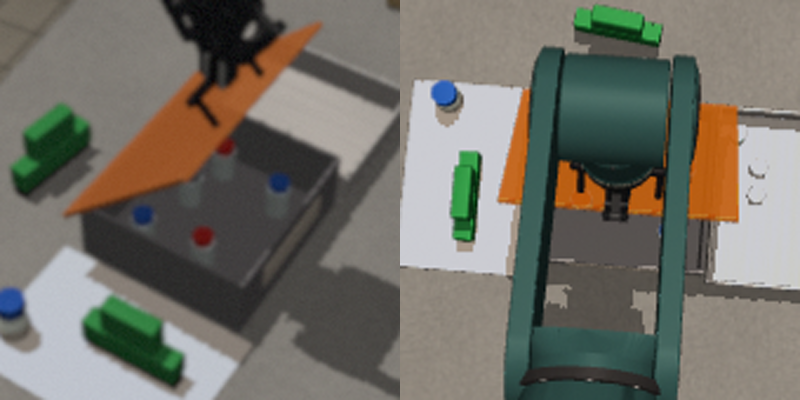

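The lid corners in the side crop, (323,25) and (183,180), match the 0.785 rad prediction of (321,25) and (185,183). The caps lie in the tray at top pixels about (385,227), (392,241) and (392,252). The scraper is on the mat, and the vial has not moved. Handing in.

```bash
python3 -c "
from station import ctrl; print(ctrl.hand_in())"
```

```text
the job is handed in; nothing more can be done
None
```

I swept all three caps into the tray, stood the scraper back on the mat, and handed the job in with the gripper holding the lid at about 45° (0.785 rad, checked in the side picture); the hand-in call gave no verdict.

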